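# Lock the two canisters on to the coffee caddy's foot

## Robot

A 7-joint arm with a two-finger parallel gripper is mounted at the origin on the work surface. World frame = base frame: x ahead of the robot, y to its left, z up, the work surface at z = 0. Lengths are in m, angles in rad, forces in N, time in s.
With the tool pointing down it reaches from about 0.4 to 0.85 m from the base axis. Payload 4.5 kg.
Tool frame: the origin (TCP) lies at the very end of the fingers, on their centre line; the grasp point (between the pads) lies 19 mm behind it; z points along the fingers, y is the line along which they close (so a half turn about z gives the same grasp; the last joint's range is limited). The gripper opens to 88 mm and grips with 3 to 60 N. Pads are 18 mm wide; open, the fingers measure 123 mm over their backs; the gripper's body (75 mm by 187 mm) begins 45 mm behind the grasp point.
Start: joints at [1.325, 0.689, -0.195, 1.565, 0.157, 0.902, -0.215], TCP at [0.173, -0.601, 0.239] pointing down, gripper open.
Joint ranges: [-3.01, 3.01], [-0.46, 2.08], [-1.47, 1.51], [0.13, 2.56], [-1, 4.14], [0.04, 2.09], [-2.66, 2.66]. Speed limits (rad/s): [2.57, 2.57, 3.14, 3.14, 3.14, 3.14, 3.14].

## Interface

Orientations are given as a unit quaternion [x, y, z, w].
In Python, from plant import r gives the robot as it stands. The module is installed in compiled form; this text tells all that it offers.
- The arm moves only by the tool step_arm, never from a script. Its argument "increments" is a list of rows, each a list of 2 entries, a list of its own where there are three numbers: the shift along the world's x, y, z in cm, then the turn, a rotation vector about the world's x, y, z in degrees. A call has exactly 10 rows; each row shifts and turns the commanded pose from where the row before left it; what a row does not reach is not made up. A row lasts 1/10 s, in which the tool goes at most 50 mm and 8.59 degrees, less where a joint would pass 70% of its speed; a pose out of reach is approached as far as the arm can. A call is refused whole if a number of a shift passes 5 or a number of a turn 8.59, either way. A call with a gripper value outside its range is refused whole. "fingers" is the opening, from 0 (shut) to 1 (fully open), set as the call begins (left out, the last holds). The fingers move at their own pace and stop on an object; "grip_force" is the grip in N (left out, the last holds). Time passes only in rows, so rows that do not move let the fingers close, or fill a call up. It gives the time, the measured TCP pose, the force, the opening and the grip force at its end, in the units of the state.
- r.get_state(): the state, without advancing time (a new reading comes with each control period).
- r.snapshot(name): name is "scene" or "side" or "wrist"; returns (picture, depth): 420x560x3 uint8, red, green, blue; 420x560 float32, m along the optical axis (not along the pixel's ray), 0 where there is no reading.
- r.calibration(name): a dict with "fov_y" (degrees; the focal length in pixels is half the picture's height over the tangent of half this angle, whatever the lens; pixels are square), "cx", "cy" (the principal point, pixels), "k1" (the pictures are not rectified: a ray, as slopes to the right and down, at radius r is drawn at 1 + k1 r^2 times it, then the intrinsics apply), "R" (3x3) and "t" (3): a world point X has camera coordinates R X + t. Camera axes: x right, y down, z forward; pixel columns grow to the right and rows downward; lengths in m; the calibration is good to about 2 mm. A picture is of the moment at which its call begins: read the wrist's pose just before it. calibration takes no time and is no camera call; for the wrist camera it gives the pose at the moment of the call.
- r.finish_job(): hands the job in; it is judged then, once.
The state is a dict: "clock": time; "q": joint angles; "qd": joint speeds; "joint_torque": joint torques, N m; "tool_pos": TCP position; "eef_rot": TCP orientation; "contact_force": force on the tool from outside, world axes, zero at the start; "moment": the same for the moment, N m; "opening": opening from 0.0 (shut) to 1.0 (fully open); "finger_force": force on a finger pad.
Only numpy, scipy, OpenCV 4.12 (cv2) and the standard library are available. Lean on these libraries where they do the work, as an engineer would, in place of code of your own. Each camera call takes 0.05 s, during which the arm holds its last target. There are 200 camera calls.

## Task

Put the coffee caddy together: first set the white canister on the metal foot and lock it with a quarter turn clockwise, then set the red lidded canister on the white one and lock it in the same way. Each must sit fully down and be turned home, with its ears under the hooks below it. Let go of the finished tower and leave the other things on the counter where they are.

Things in the scene. Friction and masses are not known exactly. Their poses are not given: they have to be found in the camera images.
- foot_deck (a point): The caddy's foot: round steel disc, 120 mm across, 20 mm high, screwed to the counter. Point: centre of its flat top (deck), 20 mm above the counter; axes as the foot's, z up. On the deck: a dark centring cone (39 mm across below, 29 mm above, 10 mm high) and two orange hooks at its own +x and -x. Ears go down to the deck only through the gaps, at right angles to the hooks (+-30 degrees).
- foot_hook (a point): Top centre of the foot's +x hook, 39.5 mm from the axis, 15 mm above the deck; its twin is opposite. The roof spans 31 to 48 mm from the axis, is 34 mm wide and 9 to 15 mm above the deck: the ears pass under it. A quarter turn clockwise seen from above brings the ears under the roofs, to an end stop 3 degrees past in line with the hooks; turning the other way is blocked.
- lower_mid (a point): White lower canister, upright on the counter at first: round body 56 mm across, 80 mm high, 95 mm with the hooks on top. Point: on its axis, 45 mm above its underside, level with the middle of two grey flat grip faces at its own +y and -y (58 mm apart, 26 mm wide, 20 to 70 mm above the underside); axes as the canister's, z up. Mass 0.2 to 0.35 kg.
- lower: The white canister's underside centre (axes as its mid point): hollow, 42 mm across, 14 mm deep, to go over the cone. Two orange ears at its own +x and -x, flush with the underside, each 26 mm wide, 6 mm thick, reaching 40 mm from the axis. A half turn leaves the canister the same.
- lower_deck (a point): Centre of the white canister's flat top (deck), on its axis, 80 mm above its underside; axes as the canister's. It carries the same socket as the foot: cone and two orange hooks at the canister's own +x and -x, above its ears, on grey arms 44 mm wide that reach 48 mm from the axis. It takes the red canister's ears in the same way, clockwise too.
- lower_hook (a point): Top centre of the white canister's +x hook, 39.5 mm from its axis, 15 mm above its deck; same shape and end stop as the foot's hooks.
- upper_mid (a point): Red upper canister with a low domed lid and no hooks, upright on the counter at first: round body 56 mm across, 90 mm high in all. Point: on its axis, 45 mm above its underside, level with the middle of two grey flat grip faces at its own +y and -y (58 mm apart, 26 mm wide, 20 to 70 mm above the underside); axes as the canister's, z up. Mass 0.17 to 0.3 kg.
- upper: The red canister's underside centre (axes as its mid point): hollow and with two orange ears at its own +x and -x, of the same sizes as the white canister's.
- mug: Bystander: blue mug, 80 mm across, 92 mm high. Origin at the centre of its underside.
- paper_cup: Bystander: white paper cup, 74 mm across, 85 mm high. Origin at the centre of its underside.
- tin: Bystander: plain green tin without ears, 62 mm across, 85 mm high. Origin at the centre of its underside.
- water_bottle: Bystander: clear water bottle, 70 mm across, 230 mm high. Origin at the centre of its underside.
- sauce_bottle: Bystander: yellow sauce bottle, 60 mm across, 170 mm high. Origin at the centre of its underside.
- spoon: Bystander: steel spoon lying flat. Origin at the centre of its underside.
Mind the look-alikes: they are no part of the job. Of the things shaped like the upper, the red one is meant.

How it is judged:
On the way, in this order (a step that is already met when the one before it is completed fails the run):
1. the white canister is fully down on the foot and turned home (z of lower_mid in the frame of foot_deck between 0.041 and 0.0485 m and horizontal distance between lower_mid and foot_deck below 0.006 m and angle between the x axis of lower_mid and the x axis of foot_deck, either way round below 0.2 rad and angle between lower_mid's own z axis and vertical below 0.06 rad), for 0.2 s.
2. the red canister is fully down on the white one and turned home (z of upper_mid in the frame of lower_deck between 0.041 and 0.0485 m and horizontal distance between upper_mid and lower_deck below 0.006 m and angle between the x axis of upper_mid and the x axis of lower_deck, either way round below 0.2 rad and angle between upper_mid's own z axis and vertical below 0.06 rad), for 0.2 s.
At the end, for the whole second after the job is handed in: The white canister stands on the foot and the red one on the white one, each fully down (within 3.5 mm), centred within 6 mm, upright within 3 degrees and turned so that its ears are in line with the hooks below within 11 degrees; all at rest and released (all of step 1 and all of step 2 and linear speed of each of lower, upper below 0.02 m/s); the robot touches nothing.
It fails at once if another thing on the counter is moved more than 40 mm or tipped over (distance of any of mug, paper_cup, tin, water_bottle, sauce_bottle, spoon from where it was at the start of the episode above 0.04 m or angle between any of mug, paper_cup, tin, water_bottle, sauce_bottle's own z axis and vertical above 0.5 rad).
It also fails if it takes over 64 s, if anything falls off the work surface, if the arm or the gripper's body presses on something with over 40 N, if the wrist force passes 120 N, or if a joint passes its speed limit or range.

## Working session

There is one attempt and no reset: what is moved stays moved. The work goes in short steps, Python scripts to look and compute and a tool call to move; the robot and the scene stay as the last step left them, time stands still between calls to the robot, and variables do not carry over. Pictures are saved under pics/ and viewed, at most 10 in all, crops included, and the job is handed in when it is done.

Besides the shell and the picture viewer there is one more tool, called after "Call:" as name(argument=value, ...), one argument or row to a line, values as JSON. step_arm: Moves the arm, as the interface text tells. Its arguments: {"type":"object","properties":{"increments":{"type":"array","items":{"type":"array"}},"fingers":{"type":"number"},"grip_force":{"type":"number"}},"required":["increments"]}

```bash
mkdir -p pics; cat > h.py <<'E'
import numpy as np, cv2
from plant import r
def K(c,shape=(420,560)):
    f=shape[0]/2/np.tan(np.radians(c["fov_y"])/2)
    return f
def rays(c,uv):
    f=K(c); uv=np.atleast_2d(uv).astype(float)
    d=(uv-[c["cx"],c["cy"]])/f; s=d.copy()
    for _ in range(8): s=d/(1+c["k1"]*(s**2).sum(1,keepdims=True))
    return s
def onplane(c,uv,z):
    R,t=np.array(c["R"]),np.array(c["t"]); s=rays(c,uv)
    d=np.c_[s,np.ones(len(s))]@R; o=-R.T@t
    return o+d*((z-o[2])/d[:,2])[:,None]
def cloud(c,dep):
    v,u=np.mgrid[:420,:560]; s=rays(c,np.c_[u.ravel(),v.ravel()])
    z=dep.ravel()[:,None]; P=(np.c_[s,np.ones(len(s))]*z-np.array(c["t"]))@np.array(c["R"])
    P[z[:,0]==0]=np.nan
    return P.reshape(420,560,3)
def shot(n,name):
    c=r.calibration(n); p,d=r.snapshot(n); cv2.imwrite(f"pics/{name}.png",p[:,:,::-1]); np.savez(f"{name}.npz",p=p,d=d,**{k:np.array(v) for k,v in c.items()}); return c,p,d
def load(name):
    z=np.load(f"{name}.npz"); return z,z["p"],z["d"]
E
python3 - <<'E'
from h import *
s=r.get_state(); print(s["tool_pos"],s["eef_rot"],s["clock"])
for n in("scene","side"):
    c,p,d=shot(n,n+"0"); print(n,-np.array(c["R"]).T@c["t"], (d>0).mean())
E
```

```text
[ 0.1723681  -0.60012221  0.23790977] [ 9.90223168e-01  1.39489292e-01 -2.03629870e-04 -8.80102553e-04] 0.0
scene [ 1.18793729 -0.02756772  0.84785576] 0.9963647959183674
side [ 0.4982988  -0.89374027  0.69214451] 0.9958333333333333
```

View pics/scene0.png

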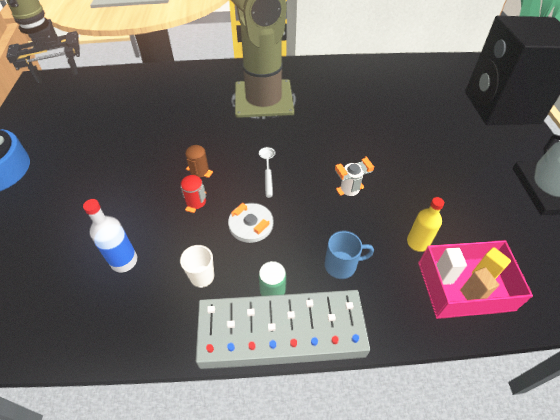

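View pics/side0.png

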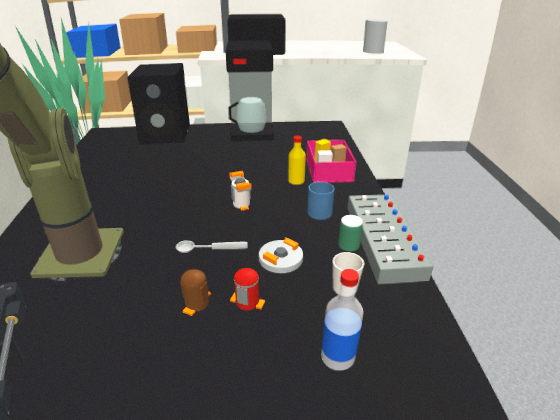

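Scene view: the foot is at (250,222) and the white canister, with hooks, at (352,178). Two things are shaped like the upper: red at (193,192) and brown at (197,160). The red one fits the description. The green tin at (272,278) has no ears. Next I measure with depth and check the red one in a crop.

```bash
python3 - <<'E'
from h import *
Ps={}
for n in("scene0","side0"):
    c,p,d=load(n); P=cloud(c,d); h=cv2.cvtColor(p,cv2.COLOR_RGB2HSV).astype(int)
    H,S,V=h[...,0],h[...,1],h[...,2]
    org=((H>=8)&(H<=22)&(S>170)&(V>180)).astype(np.uint8)
    k,l,st,ce=cv2.connectedComponentsWithStats(org)
    print(n)
    for i in range(1,k):
        m=l==i
        if st[i,4]<12: continue
        q=P[m]; 
        if not(0.2<np.nanmedian(q[:,0])<0.9 and np.nanmax(q[:,2])<.2): continue
        print("org",ce[i].round(),st[i,4],np.nanmedian(q,0).round(3),"z",np.nanpercentile(q[:,2],[5,95]).round(3))
    for nm,m in dict(red=(((H<5)|(H>175))&(S>180)&(V>100)),).items():
        k,l,st,ce=cv2.connectedComponentsWithStats(m.astype(np.uint8))
        for i in range(1,k):
            q=P[l==i]
            if st[i,4]>100: print(nm,ce[i].round(),st[i,4],np.nanmin(q,0).round(3),np.nanmax(q,0).round(3))
c,p,d=load("scene0");a=p[130:260,165:295];b=p[140:210,320:390]
im=np.hstack([cv2.resize(a,(400,400),interpolation=2),cv2.resize(b,(400,400),interpolation=2)])
cv2.imwrite("pics/crop0.png",im[:,:,::-1])
E
```

```text
scene0
org [368. 166.] 40 [0.462 0.27  0.091] z [0.081 0.095]
org [339. 171.] 30 [0.471 0.187 0.091] z [0.084 0.094]
org [490. 266.] 262 [0.777 0.495 0.072] z [0.045 0.091]
red [190. 182.] 197 [ 0.451 -0.242  0.078] [ 0.501 -0.188  0.094]
red [193. 200.] 198 [ 0.48  -0.236  0.002] [ 0.505 -0.189  0.07 ]
red [437. 203.] 117 [0.642 0.362 0.156] [0.67  0.39  0.172]
side0
org [237. 174.] 63 [0.449 0.267 0.093] z [0.083 0.096]
org [243. 186.] 90 [0.468 0.187 0.09 ] z [0.08  0.096]
org [244. 208.] 23 [0.467 0.197 0.005] z [-0.     0.008]
org [291. 243.] 90 [ 0.597 -0.036  0.034] z [0.026 0.036]
org [270. 257.] 113 [ 0.536 -0.092  0.033] z [0.021 0.036]
org [233. 298.] 38 [ 0.441 -0.21   0.005] z [0.001 0.029]
org [260. 304.] 56 [ 0.505 -0.229  0.004] z [0.002 0.006]
org [188. 311.] 63 [ 0.338 -0.242  0.004] z [0.001 0.007]
red [246. 277.] 347 [ 0.448 -0.242  0.075] [ 0.501 -0.191  0.091]
red [349. 277.] 245 [ 0.645 -0.404  0.216] [ 0.673 -0.373  0.231]
red [251. 298.] 285 [ 0.449 -0.244 -0.   ] [ 0.502 -0.217  0.07 ]
```

View pics/crop0.png

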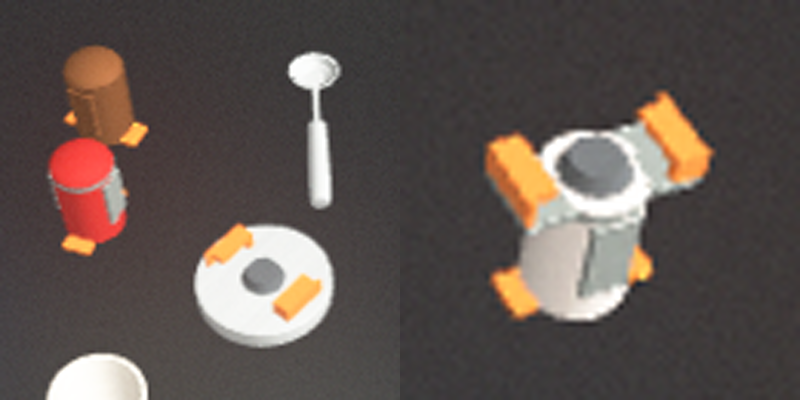

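The crop confirms it: red body with orange ears at left, brown twin above it, and the white canister with hooks at right. Moving over to the white canister first.

Call:
step_arm(
  increments=[
    [[2.4,4,0.4],[0,0,4]],
    [[2.4,4,0.4],[0,0,4]],
    [[2.4,4,0.4],[0,0,4]],
    [[2.4,4,0.4],[0,0,4]],
    [[2.4,4,0.4],[0,0,4]],
    [[2.4,4,0.4],[0,0,4]],
    [[2.4,4,0.4],[0,0,4]],
    [[2.4,4,0.4],[0,0,4]],
    [[2.4,4,0.4],[0,0,4]],
    [[2.4,4,0.4],[0,0,4]],
  ],
  fingers=1,
  grip_force=40,
)

```text
clock: 1.1
tool_pos: [0.4131, -0.199, 0.2788]
eef_rot: [0.882, 0.471, -0.0, -0.0]
contact_force: [0.3, 0.4, -0.2]
opening: 1.0
finger_force: 0.0
```

Call:
step_arm(
  increments=[
    [[0.5,4,0],[0,0,4]],
    [[0.5,4,0],[0,0,4]],
    [[0.5,4,0],[0,0,4]],
    [[0.5,4,0],[0,0,4]],
    [[0.5,4,0],[0,0,4]],
    [[0.5,4,0],[0,0,4]],
    [[0.5,4,0],[0,0,4]],
    [[0.5,4,0],[0,0,4]],
    [[0.5,4,0],[0,0,4]],
    [[0.5,4,0],[0,0,4]],
  ],
)

```text
clock: 2.1
tool_pos: [0.4625, 0.2006, 0.2785]
eef_rot: [0.668, 0.744, -0.0, 0.0]
contact_force: [0.2, 0.4, 0.6]
opening: 1.001
finger_force: 0.0
```

```bash
python3 - <<'E'
from h import *
from scipy.spatial.transform import Rotation as Ro
s=r.get_state(); T=Ro.from_quat(s["eef_rot"]).as_matrix(); print(s["tool_pos"],s["q"],"closing",np.degrees(np.arctan2(T[1,1],T[0,1])))
c,p,d=shot("wrist","w1"); R=np.array(c["R"]); o=-R.T@c["t"]; print("cam",o,"in tool",T.T@(o-s["tool_pos"]),"axis",R[2])
E
```

```text
[0.46245862 0.20064456 0.27847896] [-0.11733604  0.5261319  -0.59977736  1.85963501  0.37951793  0.87223415
 -0.79463081] closing 6.18957602680133
cam [0.45514494 0.27444904 0.42543436] in tool [ 0.07407925  0.00061613 -0.14699784] axis [ 0.03088199 -0.28598532 -0.95773624]
```

View pics/w1.png

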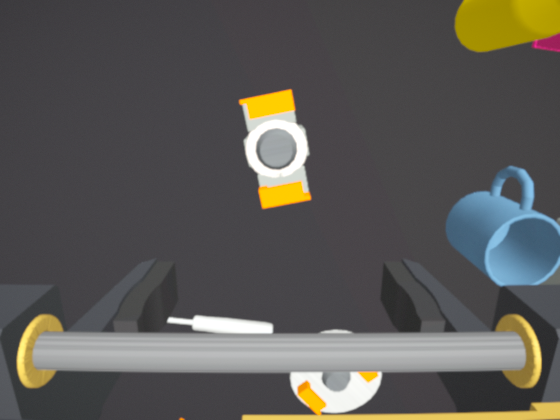

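Wrist view: the white canister is at (277,148), with hooks at (268,104) and (284,195). The foot is partly visible at (336,372).

```bash
cat >> h.py <<'E'
def orange(p):
    h=cv2.cvtColor(p,cv2.COLOR_RGB2HSV).astype(int)
    return (h[...,0]>=8)&(h[...,0]<=22)&(h[...,1]>170)&(h[...,2]>120)
def socket(name,guess,z):
    """two hook tops near guess at height z (top of hooks); centre, yaw from depth points and from plane-cast"""
    c,p,d=load(name); P=cloud(c,d)
    m=orange(p)&(np.hypot(P[...,0]-guess[0],P[...,1]-guess[1])<.065)&(abs(P[...,2]-z)<.004)
    k,l,st,ce=cv2.connectedComponentsWithStats(m.astype(np.uint8)); o=np.argsort(-st[1:,4])[:2]+1
    C=[]
    for i in o:
        vv,uu=np.nonzero(l==i); q=onplane(c,np.c_[uu,vv],z); rect=cv2.minAreaRect((q[:,:2]*1000).astype(np.float32))
        print(st[i,4],"zmed",np.nanmedian(P[l==i][:,2]).round(4),"rect",np.round(rect[0],1),np.round(rect[1],1),round(rect[2],1)); C.append(rect[0])
    C=np.array(C)/1000; v=C[0]-C[1]
    print("centre",C.mean(0).round(4),"yaw",np.degrees(np.arctan2(v[1],v[0])).round(1)%180,"span",np.hypot(*v).round(4))
E
python3 -c "
from h import *
socket('w1',(.463,.228),.095)
c,p,d=load('w1');P=cloud(c,d)
m=(P[...,2]>.05)&(P[...,2]<.13)&(np.hypot(P[...,0]-.463,P[...,1]-.228)<.07);print(np.nanpercentile(P[m][:,2],[50,90,99]))
s=(p.min(2)>30)&(p.max(2)<150)&(abs(P[...,2]-.090)<.003)&m
v,u=np.nonzero(s);q=onplane(c,np.c_[u,v],.09);print('cone',len(q),q.min(0),q.max(0))
"
```

```text
90 zmed 0.0961 rect [468.4 193.7] [43.7 18.1] 16.9
8 zmed 0.0965 rect [422.3 269.6] [3.4 1.6] 80.3
centre [0.4454 0.2316] yaw 121.2 span 0.0888
[0.08756637 0.09643562 0.09743488]
cone 154 [0.44098872 0.21553287 0.09      ] [0.47287061 0.24102302 0.09      ]
```

```bash
python3 -c "
from h import *
c,p,d=load('w1');P=cloud(c,d);h=cv2.cvtColor(p,cv2.COLOR_RGB2HSV)
for u,v in((268,104),(255,100),(284,198),(290,188),(268,195)):print(u,v,p[v,u],h[v,u],P[v,u].round(4))
"
sed -i 's/<=22)&(h\[...,1\]>170)/<=26)\&(h[...,1]>150)/; s/z)<.004)/z)<.006)/' h.py
sed -i 's/rect=cv2.minAreaRect(/q=q; rect=cv2.minAreaRect(/' h.py
python3 -c "
from h import *
socket('w1',(.463,.228),.095)
c,p,d=load('w1');print(orange(p)[80:220,230:320].sum())"
```

```text
268 104 [255 207   0] [ 24 255 255] [0.4464 0.2703 0.0958]
255 100 [255 206   0] [ 24 255 255] [0.4352 0.2724 0.0953]
284 198 [255 204   0] [ 24 255 255] [0.4689 0.1906 0.096 ]
290 188 [255 204   0] [ 24 255 255] [0.4732 0.2006 0.0971]
268 195 [255 204   0] [ 24 255 255] [0.4543 0.1917 0.0955]
950 zmed 0.0961 rect [445.1 269.7] [44.1 16.6] 17.3
879 zmed 0.0961 rect [468.5 193.9] [44.1 18.5] 16.9
centre [0.4568 0.2318] yaw 107.2 span 0.0793
2003
```

Call:
step_arm(
  increments=[
    [[-0.2,1.0,-1.5],[0,0,3.6]],
    [[-0.2,1.0,-1.5],[0,0,3.6]],
    [[-0.17,1.12,-2.5],[0,0,3.6]],
    [[0,0,-3],[0,0,0]],
    [[0,0,-3],[0,0,0]],
    [[0,0,-3],[0,0,0]],
    [[0,0,-3],[0,0,0]],
    [[0,0,-3],[0,0,0]],
    [[0,0,-2.45],[0,0,0]],
    [[0,0,-1],[0,0,0]],
  ],
)

```text
clock: 3.15
tool_pos: [0.4558, 0.2296, 0.0372]
eef_rot: [0.596, 0.803, -0.002, -0.0]
contact_force: [-0.4, -0.6, 0.2]
opening: 0.997
finger_force: 0.0
```

Call:
step_arm(
  increments=[
    [[0,0,0],[0,0,0]],
    [[0,0,0],[0,0,0]],
    [[0,0,0],[0,0,0]],
    [[0,0,0],[0,0,0]],
    [[0,0,0],[0,0,0]],
    [[0,0,0],[0,0,0]],
    [[0,0,0],[0,0,0]],
    [[0,0,0],[0,0,0]],
    [[0,0,0],[0,0,0]],
    [[0,0,0],[0,0,0]],
  ],
  fingers=0,
  grip_force=40,
)

```text
clock: 4.15
tool_pos: [0.4574, 0.2307, 0.0403]
eef_rot: [0.596, 0.803, 0.001, 0.0]
contact_force: [0.3, -0.1, 6.7]
opening: 0.658
finger_force: 40.0
```

```bash
python3 -c "
from h import *
for n in('side0','scene0'):
  for g,z in(((.567,-.064),.035),((.457,.232),.095)):
    try: print(n); socket(n,g,z)
    except Exception as e: print(e)
"
```

```text
side0
79 zmed 0.0342 rect [593.1 -34.5] [21.2 47.5] 45.7
79 zmed 0.034 rect [537.  -92.4] [22.1 41.9] 52.1
centre [ 0.565  -0.0634] yaw 45.9 span 0.0806
side0
53 zmed 0.0942 rect [469.1 187.8] [44.2 26.6] 15.7
51 zmed 0.0941 rect [446.6 264.9] [44.7 26.1] 16.3
centre [0.4578 0.2263] yaw 106.3 span 0.0803
scene0
79 zmed 0.0336 rect [596.4 -32. ] [14.4 44.6] 47.8
78 zmed 0.0337 rect [538.8 -89.2] [19. 42.] 44.5
centre [ 0.5676 -0.0606] yaw 44.8 span 0.0812
scene0
80 zmed 0.0942 rect [446.8 268.3] [47.1 19.5] 16.9
80 zmed 0.0939 rect [469.5 192. ] [45.2 18.8] 17.0
centre [0.4582 0.2302] yaw 106.6 span 0.0796
```

Call:
step_arm(
  increments=[
    [[0,0,1],[0,0,0]],
    [[0,0,2],[0,0,0]],
    [[0,0,3],[0,0,0]],
    [[0,0,3],[0,0,0]],
    [[0,0,3],[0,0,0]],
    [[0,0,3],[0,0,0]],
    [[0.5,-1,3],[0,0,1]],
    [[1,-2,3],[0,0,2]],
    [[1,-3,0],[0,0,2]],
    [[1,-3,0],[0,0,2]],
  ],
)

```text
clock: 5.15
tool_pos: [0.4922, 0.1396, 0.2508]
eef_rot: [0.545, 0.839, 0.001, 0.001]
contact_force: [-0.1, -0.2, -3.6]
opening: 0.657
finger_force: 40.0
```

Call:
step_arm(
  increments=[
    [[1.3,-3,0],[0,0,2]],
    [[1.5,-3,0],[0,0,2]],
    [[1.5,-3,0],[0,0,2]],
    [[1.5,-3,0],[0,0,2]],
    [[1.5,-3,0],[0,0,2]],
    [[1.5,-3,0],[0,0,2]],
    [[1.5,-3,0],[0,0,2]],
    [[1.6,-3,0],[0,0,2]],
    [[1.5,-2,0],[0,0,2]],
    [[0,0,0],[0,0,0]],
  ],
)

```text
clock: 6.15
tool_pos: [0.6264, -0.1248, 0.2486]
eef_rot: [0.411, 0.912, -0.001, 0.0]
contact_force: [-1.5, -1.2, -2.8]
opening: 0.651
finger_force: 40.0
```

```bash
python3 -c "
from h import *
print(r.get_state()['tool_pos'],r.get_state()['contact_force'])
shot('wrist','w2')
socket('w2',(.567,-.064),.035)
"
```

```text
[ 0.62643659 -0.12479854  0.24857914] [-1.54841334 -1.15802588 -2.77099602]
814 zmed 0.036 rect [592.8 -31. ] [16.7 42.9] 45.2
801 zmed 0.0359 rect [538.6 -88.3] [16.8 42.7] 45.3
centre [ 0.5657 -0.0597] yaw 46.5 span 0.0789
```

View pics/w2.png

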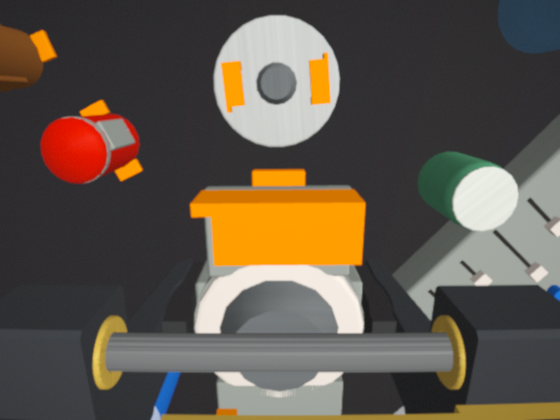

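Wrist view: the foot is at (277,82) with hooks at (233,85) and (319,80). The held canister's front hook is at (285,215), the red canister at (90,145). The foot comes out at (0.566,-0.060), yaw about 45.5 degrees, and its span of 79 mm checks.

Call:
step_arm(
  increments=[
    [[-1,1.1,0],[0,0,2]],
    [[-1,1.1,-1],[0,0,2]],
    [[-1,1.1,-2],[0,0,0]],
    [[-1,1.1,-2],[0,0,0]],
    [[-1,1.1,-2],[0,0,0]],
    [[-1,0.92,-2],[0,0,0]],
    [[0,0,-2],[0,0,0]],
    [[0,0,-2],[0,0,0]],
    [[0,0,-1.5],[0,0,0]],
    [[0,0,0],[0,0,0]],
  ],
)

```text
clock: 7.2
tool_pos: [0.5641, -0.0548, 0.1029]
eef_rot: [0.375, 0.927, -0.001, -0.002]
contact_force: [-0.6, -0.9, -2.1]
opening: 0.654
finger_force: 40.0
```

```bash
python3 -c "
from h import *
from scipy.spatial.transform import Rotation as Ro
s=r.get_state();T=Ro.from_quat(s['eef_rot']).as_matrix();print(s['tool_pos'],T[:,2],'toolx',np.degrees(np.arctan2(T[1,0],T[0,0])),s['q'][6],s['contact_force'],s['moment'])
a,b,_=shot('side','s3');c,d,_=shot('scene','c3')
# held canister: measure hooks from both fixed cameras
socket('s3',(.566,-.06),s['tool_pos'][2]+.055);socket('c3',(.566,-.06),s['tool_pos'][2]+.055)
im=np.hstack([cv2.resize(b[180:300,210:350],(400,343),interpolation=2),cv2.resize(d[140:260,180:320],(400,343),interpolation=2)]);cv2.imwrite('pics/crop3.png',im[:,:,::-1])
"
```

```text
[ 0.56411035 -0.05484468  0.10286854] [-3.91423297e-03  4.04453211e-05 -9.99992339e-01] toolx 135.89938367829538 0.07294399890385204 [-0.58785642 -0.93784473 -2.09770691] [-0.03266845 -0.14380393 -0.03329878]
89 zmed 0.1562 rect [592.1 -86.6] [50.2 21.9] 47.0Traceback (most recent call last):
  File "<string>", line 7, in <module>
    socket('s3',(.566,-.06),s['tool_pos'][2]+.055);socket('c3',(.566,-.06),s['tool_pos'][2]+.055)
    ~~~~~~^^^^^^^^^^^^^^^^^^^^^^^^^^^^^^^^^^^^^^^^
  File "h.py", line 36, in socket
    C=np.array(C)/1000; v=C[0]-C[1]
                               ~^^^
IndexError: index 1 is out of bounds for axis 0 with size 1
```

The hook seen by the side camera and the TCP reading agree that about (+2.4, -5.8) mm of correction is needed.

Call:
step_arm(
  increments=[
    [[0.24,-0.58,0],[0,0,0]],
    [[0,0,0],[0,0,0]],
    [[0,0,-0.5],[0,0,0]],
    [[0,0,-0.5],[0,0,0]],
    [[0,0,-0.5],[0,0,0]],
    [[0,0,-0.3],[0,0,0]],
    [[0,0,0],[0,0,0]],
    [[0,0,0],[0,0,0]],
    [[0,0,0],[0,0,0]],
    [[0,0,0],[0,0,0]],
  ],
)

```text
clock: 8.3
tool_pos: [0.5685, -0.0611, 0.0864]
eef_rot: [0.376, 0.927, 0.0, 0.0]
contact_force: [-0.4, -0.6, -2.2]
opening: 0.658
finger_force: 40.0
```

Call:
step_arm(
  increments=[
    [[-0.2,0.05,0],[0,0,0]],
    [[0,0,-0.4],[0,0,0]],
    [[0,0,-0.4],[0,0,0]],
    [[0,0,-0.4],[0,0,0]],
    [[0,0,-0.3],[0,0,0]],
    [[0,0,-0.3],[0,0,0]],
    [[0,0,-0.3],[0,0,0]],
    [[0,0,-0.2],[0,0,0]],
    [[0,0,0],[0,0,0]],
    [[0,0,0],[0,0,0]],
  ],
)

```text
clock: 9.3
tool_pos: [0.5664, -0.0606, 0.0633]
eef_rot: [0.376, 0.927, 0.0, 0.0]
contact_force: [-0.3, -0.0, -2.0]
opening: 0.653
finger_force: 40.0
```

Call:
step_arm(
  increments=[
    [[0,0,-0.1],[0,0,0]],
    [[0,0,-0.1],[0,0,0]],
    [[0,0,-0.1],[0,0,0]],
    [[0,0,-0.1],[0,0,0]],
    [[0,0,0],[0,0,0]],
    [[0,0,0],[0,0,0]],
    [[0,0,0],[0,0,0]],
    [[0,0,0],[0,0,0]],
    [[0,0,0],[0,0,0]],
    [[0,0,0],[0,0,0]],
  ],
)

```text
clock: 10.3
tool_pos: [0.5664, -0.0607, 0.0603]
eef_rot: [0.376, 0.927, -0.0, 0.0]
contact_force: [-3.2, -1.0, 7.4]
opening: 0.657
finger_force: 40.0
```

Call:
step_arm(
  increments=[
    [[0,0,0],[0,0,-5]],
    [[0,0,0],[0,0,-5]],
    [[0,0,0],[0,0,-5]],
    [[0,0,0],[0,0,-5]],
    [[0,0,0],[0,0,-5]],
    [[0,0,0],[0,0,-5]],
    [[0,0,0],[0,0,-5]],
    [[0,0,0],[0,0,-5]],
    [[0,0,0],[0,0,-5]],
    [[0,0,0],[0,0,-5]],
  ],
)

```text
clock: 11.3
tool_pos: [0.5671, -0.0606, 0.0603]
eef_rot: [0.733, 0.68, 0.001, 0.001]
contact_force: [-0.7, -0.8, 5.1]
opening: 0.653
finger_force: 40.0
```

Call:
step_arm(
  increments=[
    [[0,0,0],[0,0,-5]],
    [[0,0,0],[0,0,-5]],
    [[0,0,0],[0,0,-5]],
    [[0,0,0],[0,0,-5]],
    [[0,0,0],[0,0,-5]],
    [[0,0,0],[0,0,-5]],
    [[0,0,0],[0,0,-5]],
    [[0,0,0],[0,0,-4]],
    [[0,0,0],[0,0,0]],
    [[0,0,0],[0,0,0]],
  ],
)

```text
clock: 12.3
tool_pos: [0.5666, -0.0607, 0.0603]
eef_rot: [0.918, 0.397, 0.0, 0.0]
contact_force: [-2.1, -1.3, 6.0]
opening: 0.657
finger_force: 40.0
```

```bash
python3 -c "
from h import *
from scipy.spatial.transform import Rotation as Ro
s=r.get_state();T=Ro.from_quat(s['eef_rot']).as_matrix();print(s['tool_pos'],T[:,2],'toolx',np.degrees(np.arctan2(T[1,0],T[0,0])),s['q'][6],s['contact_force'],s['moment'],s['opening'])
"
```

```text
[ 0.56662464 -0.06071441  0.06027041] [ 9.84521976e-04 -5.26852742e-04 -9.99999377e-01] toolx 46.79922527775793 -1.093830414779326 [-2.08845043 -1.30283295  5.96184414] [-0.15612788  0.27785122 -0.13179001] 0.6572167210760184
```

Call:
step_arm(
  increments=[
    [[0,0,0],[0,0,0]],
    [[0,0,0],[0,0,0]],
    [[0,0,0],[0,0,0]],
    [[0,0,0],[0,0,0]],
    [[0,0,0],[0,0,0]],
    [[0,0,1],[0,0,0]],
    [[0,0,2],[0,0,0]],
    [[0,0,4],[0,0,0]],
    [[0,0,5],[0,0,0]],
    [[0,0,5],[0,0,0]],
  ],
  fingers=1,
)

```text
clock: 13.3
tool_pos: [0.5657, -0.0606, 0.2314]
eef_rot: [0.918, 0.398, -0.0, -0.0]
contact_force: [0.5, 0.3, 0.1]
opening: 0.999
finger_force: 0.0
```

Call:
step_arm(
  increments=[
    [[0,0,4],[0,0,8]],
    [[0,0,1],[0,0,8]],
    [[-0.5,-2,0],[0,0,8]],
    [[-0.5,-2,0],[0,0,8]],
    [[-0.5,-2,0],[0,0,8]],
    [[-0.8,-2,0],[0,0,8]],
    [[-1,-2,0],[0,0,8]],
    [[-1,-2,0],[0,0,8]],
    [[-1,-2,0],[0,0,8]],
    [[-1,-2.2,0],[0,0,8]],
  ],
)

```text
clock: 14.3
tool_pos: [0.5027, -0.2233, 0.28]
eef_rot: [0.445, 0.896, -0.0, 0.0]
contact_force: [-0.4, 0.4, 0.1]
opening: 1.003
finger_force: 0.0
```

Call:
step_arm(
  increments=[
    [[0,0,0],[0,0,8]],
    [[0,0,0],[0,0,8]],
    [[0,0,0],[0,0,8]],
    [[0,0,0],[0,0,8]],
    [[0,0,0],[0,0,7]],
    [[0,0,0],[0,0,0]],
    [[0,0,0],[0,0,0]],
    [[0,0,0],[0,0,0]],
    [[0,0,0],[0,0,0]],
    [[0,0,0],[0,0,0]],
  ],
)

```text
clock: 15.3
tool_pos: [0.5034, -0.2226, 0.2794]
eef_rot: [0.124, 0.992, -0.0, 0.0]
contact_force: [-0.3, 0.2, -0.7]
opening: 0.998
finger_force: 0.0
```

```bash
python3 -c "
from h import *
from scipy.spatial.transform import Rotation as Ro
s=r.get_state();T=Ro.from_quat(s['eef_rot']).as_matrix();print(s['tool_pos'],'toolx',np.degrees(np.arctan2(T[1,0],T[0,0])),s['q'][6])
c,p,d=shot('wrist','w4');P=cloud(c,d)
socket('w4',(.566,-.06),.115)
h=cv2.cvtColor(p,cv2.COLOR_RGB2HSV)
red=((h[...,0]<6)|(h[...,0]>174))&(h[...,1]>170)&(P[...,2]>.06)&(np.hypot(P[...,0]-.475,P[...,1]+.216)<.06)
q=P[red];print('red',len(q),np.nanpercentile(q,1,0),np.nanpercentile(q,99,0))
low=(q[:,2]<.074);print('rim', cv2.minEnclosingCircle((q[:,:2]*1000).astype(np.float32)))
m=orange(p)&(np.hypot(P[...,0]-.475,P[...,1]+.216)<.05)&(P[...,2]<.02)
k,l,st,ce=cv2.connectedComponentsWithStats(m.astype(np.uint8))
for i in range(1,k):
  if st[i,4]>20:
    v,u=np.nonzero(l==i);w=onplane(c,np.c_[u,v],.006);print(st[i,4],ce[i],cv2.minAreaRect((w[:,:2]*1000).astype(np.float32)))
"
```

```text
[ 0.50335405 -0.22259101  0.27937532] toolx 165.79853017323381 1.0336044184027597
1048 zmed 0.1159 rect [540.1 -89.7] [20.4 44.2] 46.7
973 zmed 0.1158 rect [593.3 -32.4] [23.5 44.2] 48.0
centre [ 0.5667 -0.061 ] yaw 47.099999999999994 span 0.0782
red 2813 [ 0.44899141 -0.2389715   0.08159654] [ 0.49976395 -0.18884617  0.09229915]
rim ((474.8636474609375, -214.01771545410156), 27.773244857788086)
365 [284.46575342 110.27123288] ((443.9510498046875, -201.0819549560547), (27.928070068359375, 15.472701072692871), 66.82376098632812)
```

View pics/w4.png

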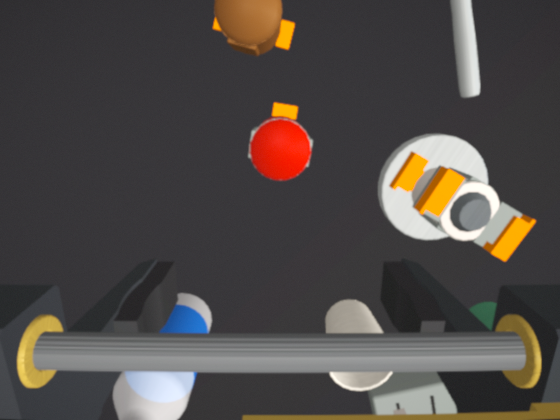

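Wrist view: the white canister sits on the foot at (450,200), hook tops at 0.116 m, centred and aligned. The red one is at (281,149) with its ear at (284,110); it measures (0.475,-0.214), radius 27.8 mm, yaw 157 degrees.

Call:
step_arm(
  increments=[
    [[-0.95,0.28,-1.5],[0,0,-3]],
    [[-0.95,0.28,-1.5],[0,0,-3]],
    [[-0.95,0.3,-2.5],[0,0,-2.8]],
    [[0,0,-3],[0,0,0]],
    [[0,0,-3],[0,0,0]],
    [[0,0,-3],[0,0,0]],
    [[0,0,-3],[0,0,0]],
    [[0,0,-3],[0,0,0]],
    [[0,0,-2.8],[0,0,0]],
    [[0,0,-1],[0,0,0]],
  ],
)

```text
clock: 16.35
tool_pos: [0.4737, -0.2137, 0.0341]
eef_rot: [0.199, 0.98, 0.0, -0.002]
contact_force: [-0.3, 0.3, 0.1]
opening: 1.003
finger_force: 0.0
```

Call:
step_arm(
  increments=[
    [[0,0,0],[0,0,0]],
    [[0,0,0],[0,0,0]],
    [[0,0,0],[0,0,0]],
    [[0,0,0],[0,0,0]],
    [[0,0,0],[0,0,0]],
    [[0,0,0],[0,0,0]],
    [[0,0,0],[0,0,0]],
    [[0,0,0],[0,0,0]],
    [[0,0,0],[0,0,0]],
    [[0,0,0],[0,0,0]],
  ],
  fingers=0,
  grip_force=40,
)

```text
clock: 17.35
tool_pos: [0.4755, -0.2144, 0.0373]
eef_rot: [0.199, 0.98, -0.0, 0.001]
contact_force: [-0.9, 0.3, 6.8]
opening: 0.656
finger_force: 40.0
```

Call:
step_arm(
  increments=[
    [[0,0,1],[0,0,0]],
    [[0,0,2],[0,0,0]],
    [[0,0,3],[0,0,0]],
    [[0,0,4],[0,0,0]],
    [[0,0,4],[0,0,0]],
    [[0.5,1,4],[0,0,-2.5]],
    [[1,1.5,2],[0,0,-3]],
    [[1,2,0],[0,0,-3]],
    [[1,2,0],[0,0,-3]],
    [[1,2,0],[0,0,-3]],
  ],
)

```text
clock: 18.35
tool_pos: [0.5194, -0.1283, 0.2368]
eef_rot: [0.322, 0.947, -0.0, -0.0]
contact_force: [-0.6, -0.2, -2.1]
opening: 0.657
finger_force: 40.0
```

Call:
step_arm(
  increments=[
    [[1.2,2,0],[0,0,-3]],
    [[1.2,2,0],[0,0,-3]],
    [[1.2,1.8,0],[0,0,0]],
    [[1.05,1,0],[0,0,0]],
    [[0,0,-1],[0,0,0]],
    [[0,0,-2],[0,0,0]],
    [[0,0,-2],[0,0,0]],
    [[0,0,0],[0,0,0]],
    [[0,0,0],[0,0,0]],
    [[0,0,0],[0,0,0]],
  ],
)

```text
clock: 19.35
tool_pos: [0.5666, -0.0614, 0.187]
eef_rot: [0.371, 0.929, 0.0, 0.001]
contact_force: [0.4, -0.2, -1.9]
opening: 0.653
finger_force: 40.0
```

```bash
python3 -c "
from h import *
from scipy.spatial.transform import Rotation as Ro
s=r.get_state();T=Ro.from_quat(s['eef_rot']).as_matrix();print(s['tool_pos'],T[:,2],'toolx',np.degrees(np.arctan2(T[1,0],T[0,0])),s['q'][6],s['contact_force'])
_,b,_=shot('side','s5');_,d,_=shot('scene','c5')
im=np.hstack([cv2.resize(b[160:300,210:350],(400,400),interpolation=2),cv2.resize(d[120:260,180:320],(400,400),interpolation=2)]);cv2.imwrite('pics/crop5.png',im[:,:,::-1])
"
```

```text
[ 0.56663021 -0.06143976  0.18698566] [ 1.11975790e-03  5.31784323e-05 -9.99999372e-01] toolx 136.49315798308245 0.23001314716404392 [ 0.43269308 -0.1621366  -1.93596976]
```

View pics/crop5.png

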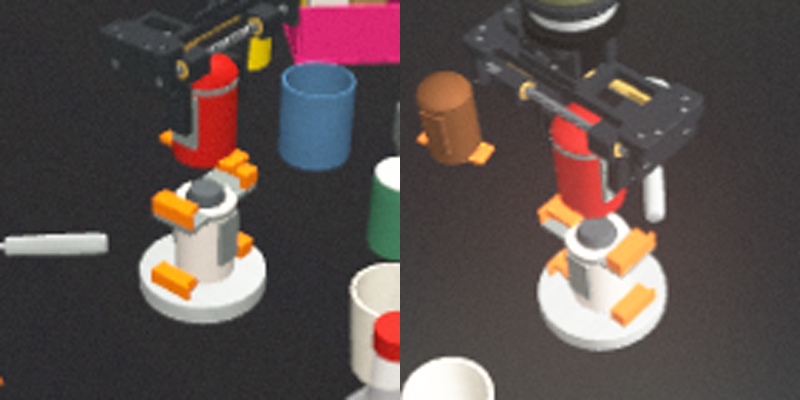

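The crops show the red canister held over the cone with its ears across the white hooks, and the white one locked on the foot. Descending to TCP z of about 0.140.

Call:
step_arm(
  increments=[
    [[0,0,-1],[0,0,0]],
    [[0,0,-1],[0,0,0]],
    [[0,0,-0.6],[0,0,0]],
    [[0,0,-0.5],[0,0,0]],
    [[0,0,-0.5],[0,0,0]],
    [[0,0,-0.4],[0,0,0]],
    [[0,0,-0.4],[0,0,0]],
    [[0,0,-0.3],[0,0,0]],
    [[0,0,0],[0,0,0]],
    [[0,0,0],[0,0,0]],
  ],
)

```text
clock: 20.45
tool_pos: [0.5664, -0.061, 0.1393]
eef_rot: [0.37, 0.929, 0.0, 0.0]
contact_force: [-0.1, 0.1, -2.3]
opening: 0.654
finger_force: 40.0
```

Call:
step_arm(
  increments=[
    [[0,0,-0.1],[0,0,0]],
    [[0,0,-0.1],[0,0,0]],
    [[0,0,-0.1],[0,0,0]],
    [[0,0,0],[0,0,0]],
    [[0,0,0],[0,0,0]],
    [[0,0,0],[0,0,0]],
    [[0,0,0],[0,0,0]],
    [[0,0,0],[0,0,0]],
    [[0,0,0],[0,0,0]],
    [[0,0,0],[0,0,0]],
  ],
)

```text
clock: 21.45
tool_pos: [0.5666, -0.061, 0.1374]
eef_rot: [0.37, 0.929, -0.0, 0.001]
contact_force: [-2.1, -0.9, 5.9]
opening: 0.652
finger_force: 40.0
```

Seated at 0.1374 (expected 0.137). Turning clockwise.

Call:
step_arm(
  increments=[
    [[0,0,0],[0,0,-5]],
    [[0,0,0],[0,0,-5]],
    [[0,0,0],[0,0,-5]],
    [[0,0,0],[0,0,-5]],
    [[0,0,0],[0,0,-5]],
    [[0,0,0],[0,0,-5]],
    [[0,0,0],[0,0,-5]],
    [[0,0,0],[0,0,-5]],
    [[0,0,0],[0,0,-5]],
    [[0,0,0],[0,0,-5]],
  ],
)

```text
clock: 22.45
tool_pos: [0.5674, -0.0614, 0.1374]
eef_rot: [0.729, 0.684, 0.001, 0.001]
contact_force: [-0.3, -1.4, 4.2]
opening: 0.654
finger_force: 40.0
```

Call:
step_arm(
  increments=[
    [[0,0,0],[0,0,-5]],
    [[0,0,0],[0,0,-5]],
    [[0,0,0],[0,0,-5]],
    [[0,0,0],[0,0,-5]],
    [[0,0,0],[0,0,-5]],
    [[0,0,0],[0,0,-5]],
    [[0,0,0],[0,0,-5]],
    [[0,0,0],[0,0,-5]],
    [[0,0,0],[0,0,0]],
    [[0,0,0],[0,0,0]],
  ],
)

```text
clock: 23.45
tool_pos: [0.5674, -0.061, 0.1374]
eef_rot: [0.918, 0.396, 0.001, 0.001]
contact_force: [-0.8, -0.4, 6.3]
opening: 0.652
finger_force: 40.0
```

```bash
python3 -c "
from h import *
from scipy.spatial.transform import Rotation as Ro
s=r.get_state();T=Ro.from_quat(s['eef_rot']).as_matrix();print(s['tool_pos'],T[:,2],'toolx',np.degrees(np.arctan2(T[1,0],T[0,0])),s['contact_force'],s['moment'],s['opening'])
"
```

```text
[ 0.56736232 -0.06100014  0.13738436] [ 2.58020424e-03 -3.85664261e-04 -9.99996597e-01] toolx 46.611693885575036 [-0.82296281 -0.43507531  6.34760631] [-0.1915866   0.16420468 -0.05140441] 0.6520238880461207
```

Call:
step_arm(
  increments=[
    [[0,0,0],[0,0,0]],
    [[0,0,0],[0,0,0]],
    [[0,0,0],[0,0,0]],
    [[0,0,0],[0,0,0]],
    [[0,0,0],[0,0,0]],
    [[0,0,1],[0,0,0]],
    [[0,0,2],[0,0,0]],
    [[0,0,4],[0,0,0]],
    [[0,0,4],[0,0,0]],
    [[0,0,4],[0,0,0]],
  ],
  fingers=1,
)

```text
clock: 24.45
tool_pos: [0.566, -0.0609, 0.2885]
eef_rot: [0.919, 0.395, 0.0, 0.0]
contact_force: [0.7, 0.2, 0.4]
opening: 1.001
finger_force: 0.0
```

Call:
step_arm(
  increments=[
    [[-1,-1,2],[0,0,0]],
    [[-1,-1,2],[0,0,0]],
    [[-1,-1,2],[0,0,0]],
    [[-1,-1,0],[0,0,0]],
    [[0,0,0],[0,0,0]],
    [[0,0,0],[0,0,0]],
    [[0,0,0],[0,0,0]],
    [[0,0,0],[0,0,0]],
    [[0,0,0],[0,0,0]],
    [[0,0,0],[0,0,0]],
  ],
)

```text
clock: 25.45
tool_pos: [0.5264, -0.1007, 0.3459]
eef_rot: [0.919, 0.395, -0.0, -0.0]
contact_force: [-0.3, -0.2, 0.5]
opening: 0.999
finger_force: 0.0
```

```bash
python3 -c "
from h import *
_,a,_=shot('wrist','w6');_,b,_=shot('side','s6')
socket('w6',(.5667,-.061),.115)
P=cloud(*[load('w6')[i] for i in(0,2)]);h=cv2.cvtColor(a,cv2.COLOR_RGB2HSV)
red=((h[...,0]<6)|(h[...,0]>174))&(h[...,1]>170)&(P[...,2]>.15)&(np.hypot(P[...,0]-.567,P[...,1]+.061)<.06)
q=P[red];print('top z',np.nanpercentile(q[:,2],99.5),cv2.minEnclosingCircle((q[:,:2]*1000).astype(np.float32)))
im=np.hstack([cv2.resize(a[0:300,130:430],(400,400),interpolation=2),cv2.resize(b[140:300,200:360],(400,400),interpolation=2)]);cv2.imwrite('pics/crop6.png',im[:,:,::-1])
"
```

```text
770 zmed 0.1159 rect [595.1 -30.5] [17.1 43.4] 46.7
551 zmed 0.1162 rect [540.7 -88.8] [17.1 43.4] 46.6
centre [ 0.5679 -0.0597] yaw 47.0 span 0.0798
top z 0.19247889620910769 ((569.433349609375, -59.648170471191406), 26.70441246032715)
```

View pics/crop6.png

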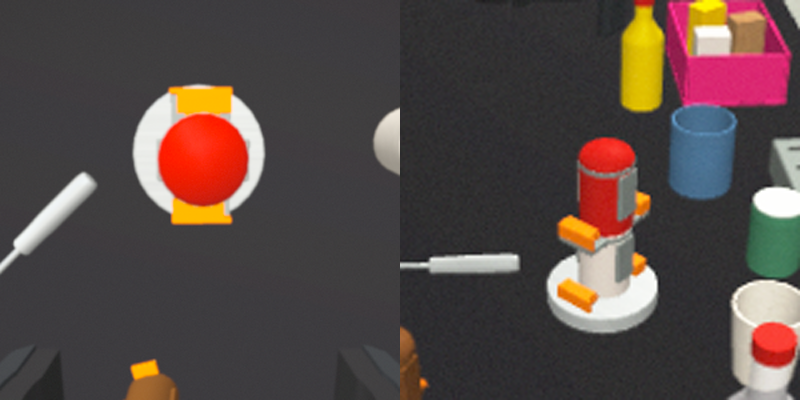

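The crops show the finished tower with hooks and grip faces in line at both levels. The red top is at about 0.191 m (0.190 expected) and the gripper is clear.

```bash
python3 -c "
from plant import r
print(r.finish_job())"
```

```text
the job is handed in; nothing more can be done
None
```

The coffee caddy is assembled and handed in at about 25.6 s: white canister locked on the foot, red canister locked on the white one, tower released, and nothing else on the counter was touched; the hand-in returned no verdict, so this rests on my final camera check.

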